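# Right the toppled sleeve on the clamping pallet and pump it up

### The job

Someone knocked over the flanged sleeve. Stand it upright on its flange on the steel clamping pallet, pushed up against both dowel pins, and let go of it; then work the hand pump beside it through three full strokes, each down to the bottom stop and fully back up. Leave the other things on the bench alone.

Things in the scene. Friction and masses are not known exactly. Their poses are not given: they have to be found in the camera images.
- sleeve: toppled aluminium sleeve, the only one on its side, 0.35 kg, flange 54 mm diameter x 16 mm thick, then a round body 38 mm diameter, then from 74 to 92 mm (top) a hexagon 36 mm across flats. Origin: centre of the flange face (its foot); own z along its axis from foot to top end. Lying, it rests on a hexagon flat; the top dips 6.6 degrees: axis height 28 mm at the foot, 18 mm at the top
- seat (a point): where the sleeve's foot belongs: centre of the flat top (25 mm above the bench) of the square 130 mm steel pallet. x points away from the robot (plus or minus the station's yaw) toward two upright dowel pins, 10 mm diameter, 14 mm tall, at x 24.5, y +20.6 and -20.6 mm from here; z up. A sleeve whose flange touches both dowels has its origin exactly here
- lever_pivot (a point): pivot of the pump lever, 120 mm above the bench, at x 75, y -200 mm from the seat in the seat's axes; the pivot axis is the seat's y. Under it the pump: grey box 140 x 80 x 45 mm with two cheeks up to 135 mm
- lever_grip (a point): middle of the lever's black rubber grip, on the bar's axis 150 mm from the pivot; a round bar of 22 mm diameter from 100 to 180 mm from the pivot, pointing to the seat's -x (to the robot), raised 35 degrees at rest. Moves with the lever
- pump_lever (a joint): sprung pump lever, rad: 0 = fully up at rest, grows as the grip is pushed down, 0.78 = bottom stop (lever 10 degrees below level). Springs back by itself; 5 to 11 N on the grip
- ring_gauge: bystander: plain steel ring, 56 mm outside, 32 mm bore, 16 mm high, lying flat; origin centre of underside
- stepped_shaft: bystander: turned aluminium shaft standing up, 44 mm diameter below, 28 mm above, 62 mm high; origin centre of underside
- short_sleeve: bystander: short flanged aluminium sleeve standing up, flange 54 mm, 50 mm high; origin centre of underside
- v_block: bystander: steel V-block, 60 x 45 x 44 mm; origin centre of underside
- micrometer: bystander: C-shaped micrometer lying flat, about 65 x 145 x 16 mm; origin near the middle of the open side
- screwdriver: bystander: screwdriver with black handle lying flat; origin under its middle
- oil_bottle: bystander: clear oil bottle standing, 56 mm diameter, 130 mm high; origin centre of underside

How it is judged:
On the way, in this order (a step that is already met when the one before it is completed fails the run):
1. first stroke: while the sleeve stands upright on the pallet against both dowels (foot within 3 mm of the seat point) and let go, the lever is pushed down to its stop (at least 0.70 rad) (angle between sleeve's own z axis and vertical below 0.05 rad and horizontal distance between sleeve and seat below 0.003 m and z of sleeve in the frame of seat between -0.003 and 0.003 m and contact force between the fingers and sleeve below 0.3 N and value of joint pump_lever above 0.7 rad), for 0.05 s.
2. the lever is let back fully up (below 0.08 rad) (value of joint pump_lever below 0.08 rad), for 0.05 s.
3. second stroke: lever down to its bottom stop (at least 0.70 rad) (value of joint pump_lever above 0.7 rad), for 0.05 s.
4. the lever is let back fully up again (below 0.08 rad) (value of joint pump_lever below 0.08 rad), for 0.05 s.
5. third stroke: lever down to its bottom stop (at least 0.70 rad); it must end fully up (value of joint pump_lever above 0.7 rad), for 0.05 s.
At the end, for the whole second after the job is handed in: the sleeve stands upright (within 0.05 rad) and still on the pallet with its flange against both dowels (foot within 3 mm of the seat point), the lever is fully up (below 0.08 rad) after three full strokes, and the robot touches nothing (angle between sleeve's own z axis and vertical below 0.05 rad and horizontal distance between sleeve and seat below 0.003 m and z of sleeve in the frame of seat between -0.003 and 0.003 m and contact force between the fingers and sleeve below 0.3 N and value of joint pump_lever below 0.08 rad and linear speed of sleeve below 0.01 m/s and contact force between each of the arm, the fingers and anything else below 0.3 N).
It fails at once if a bystander (ring gauge, stepped shaft, short sleeve, V-block, micrometer, screwdriver or oil bottle) is moved more than 20 mm (distance of any of ring_gauge, stepped_shaft, short_sleeve, v_block, micrometer, screwdriver, oil_bottle from where it was at the start of the episode above 0.02 m).
It fails at once if the lever is pumped (beyond 0.3 rad) while the sleeve is not standing (value of joint pump_lever above 0.3 rad and angle between sleeve's own z axis and vertical above 0.3 rad).
It also fails if it takes over 72 s, if anything falls off the work surface, if the arm or the gripper's body presses on something with over 40 N, if the wrist force passes 120 N, or if a joint passes its speed limit or range.

### The arm

A 7-joint arm with a two-finger parallel gripper is mounted at the origin on the work surface. World frame = base frame: x ahead of the robot, y to its left, z up, the work surface at z = 0. Lengths are in m, angles in rad, forces in N, time in s.
With the tool pointing down it reaches from about 0.4 to 0.85 m from the base axis. Payload 10.4 kg.
Tool frame: the origin (TCP) lies at the very end of the fingers, on their centre line; the grasp point (between the pads) lies 19 mm behind it; z points along the fingers, y is the line along which they close (so a half turn about z gives the same grasp; the last joint's range is limited). The gripper opens to 85 mm and grips with 20 to 120 N. Pads are 22 mm wide; open, the fingers measure 114 mm over their backs; the gripper's body (76 mm by 85 mm) begins 54 mm behind the grasp point. The pads swing forward as they close: fully open they stand 13 mm farther back than shut.
Start: joints at [-1.28, 0.332, -0.065, 1.46, 0.022, 1.35, -0.088], TCP at [0.193, 0.595, 0.231] pointing down, gripper open.
Joint ranges: [-2.6, 2.6], [-0.5, 2.12], [-1.47, 1.34], [0.16, 2.42], [-1.27, 4.41], [0.06, 2.06], [-2.6, 2.6]. Speed limits (rad/s): [2.22, 2.22, 2.79, 2.79, 3.14, 3.14, 3.14].

### API

Orientations are given as a unit quaternion [x, y, z, w].
In Python, from workcell import * gives the robot as it stands. The module is installed in compiled form; this text tells all that it offers.
- The arm moves only by the tool carry_out, never from a script. Its argument "motion" is a list of rows, each an object with "xyz": the shift along the tool's x, y, z in m, a list of three; "angular": the turn, a rotation vector about the tool's x, y, z in degrees, a list of three. A call has 1 to 12 rows; each row is the pose to reach, as a shift and turn from the pose commanded when the call began, along the tool's axes at that moment; what a row does not reach only later rows make up. A row lasts 1/10 s, in which the tool goes at most 50 mm and 8.59 degrees, less where a joint would pass 70% of its speed; a pose out of reach is approached as far as the arm can. A call with a gripper value outside its range is refused whole. "hand" is the opening, from 0 (shut) to 1 (fully open), set as the call begins (left out, the last holds). The fingers move at their own pace and stop on an object; "grip_force" is the grip in N (left out, the last holds). Time passes only in rows, so rows that repeat a pose let the fingers close. It gives the time, the measured TCP pose, the force, the opening and the grip force at its end, in the units of the state.
- get_obs(): the state, without advancing time (a new reading comes with each control period).
- camera(name): name is "side" or "top" or "wrist"; returns a dict with "img" (384x512x3 uint8, red, green, blue), "fx", "fy", "cx", "cy" (pixels), "k1" (the pictures are not rectified: a ray, as slopes to the right and down, at radius r is drawn at 1 + k1 r^2 times it, then the intrinsics apply), "extrinsics" (4x4, takes a point from camera to world coordinates). Camera axes: x right, y up, looking along -z (the intrinsics and any distortion apply to the point x, -y, -z); pixel columns grow to the right and rows downward; lengths in m; the calibration is good to about 2 mm. A picture is of the moment at which its call begins. There is no depth.
- hand_in(): hands the job in; it is judged then, once.
The state is a dict: "clock": time; "joint_pos": joint angles; "joint_velocities": joint speeds; "tau": joint torques, N m; "position": TCP position; "ee_rot": TCP orientation; "ft_force": force on the tool from outside, world axes, zero at the start; "torque": the same for the moment, N m; "grip_width": opening from 0.0 (shut) to 1.0 (fully open); "grasp_force": force on a finger pad.
Only numpy, scipy, OpenCV 4.12 (cv2) and the standard library are available. Lean on these libraries where they do the work, as an engineer would, in place of code of your own. Each camera call takes 0.05 s, during which the arm holds its last target. There are 200 camera calls.

## Working session

There is one attempt and no reset: what is moved stays moved. The work goes in short steps, Python scripts to look and compute and a tool call to move; the robot and the scene stay as the last step left them, time stands still between calls to the robot, and variables do not carry over. Pictures are saved under pics/ and viewed, at most 10 in all, crops included, and the job is handed in when it is done.

Besides the shell and the picture viewer there is one more tool, called after ">>>" as name(argument=value, ...), one argument or row to a line, values as JSON. carry_out: Moves the arm, as the interface text tells. Its arguments: {"type":"object","properties":{"motion":{"type":"array"},"hand":{"type":"number"},"grip_force":{"type":"number"}},"required":["motion"]}

```bash
mkdir -p pics
cat > h.py <<'E'
from workcell import *
import numpy as np, cv2
from scipy.spatial.transform import Rotation as R
def K(c): return np.array([[c['fx'],0,c['cx']],[0,c['fy'],c['cy']],[0,0,1]]),np.array([c['k1'],0,0,0,0.])
def px2w(c,uv,z):
    k,d=K(c); p=cv2.undistortPoints(np.array(uv,float).reshape(-1,1,2),k,d).reshape(-1,2)
    E=np.array(c['extrinsics']); r=np.c_[p[:,0],-p[:,1],-np.ones(len(p))]@E[:3,:3].T
    o=E[:3,3]; return o+r*((np.array(z)-o[2])/r[:,2])[:,None]
def w2px(c,P):
    k,d=K(c);E=np.array(c['extrinsics']); q=(np.atleast_2d(P)-E[:3,3])@E[:3,:3]; q=q*[1,-1,-1]
    return cv2.projectPoints(q,np.zeros(3),np.zeros(3),k,d)[0].reshape(-1,2)
def save(c,n,crop=None,s=1):
    im=c['img'][:,:,::-1]
    if crop: x0,y0,x1,y1=crop; im=im[y0:y1,x0:x1]
    cv2.imwrite(f'pics/{n}.png',cv2.resize(im,None,fx=s,fy=s,interpolation=cv2.INTER_CUBIC))
E
python3 - <<'E'
from h import *
import pickle
o=get_obs();print(o['clock'],o['position'],o['ee_rot'])
a=camera('top');b=camera('side');w=camera('wrist')
pickle.dump((a,b,w),open('c0.pkl','wb'))
for c in(a,b,w):print(c['fx'],c['k1'],np.round(c['extrinsics'],3).tolist())
save(a,'top0',s=1.5);save(b,'side0',s=1.5)
E
```

```text
0.0 [0.19282122 0.59412298 0.23053776] [ 1.56249774e-01  9.87717330e-01 -6.91839391e-04 -8.10286708e-05]
394.2306987597609 -0.12419795518977368 [[0.002, 0.997, -0.072, 0.381], [-1.0, 0.001, -0.015, -0.067], [-0.015, 0.072, 0.997, 1.567], [0.0, 0.0, 0.0, 1.0]]
490.06438146573964 -0.020032514755213827 [[-0.986, 0.081, -0.148, 0.261], [-0.168, -0.522, 0.836, 1.173], [-0.01, 0.849, 0.528, 0.89], [0.0, 0.0, 0.0, 1.0]]
313.9399737135219 0.002464227890894975 [[0.308, -0.91, -0.278, 0.123], [0.951, 0.295, 0.09, 0.619], [-0.0, -0.292, 0.956, 0.374], [0.0, 0.0, 0.0, 1.0]]
```

View pics/top0.png

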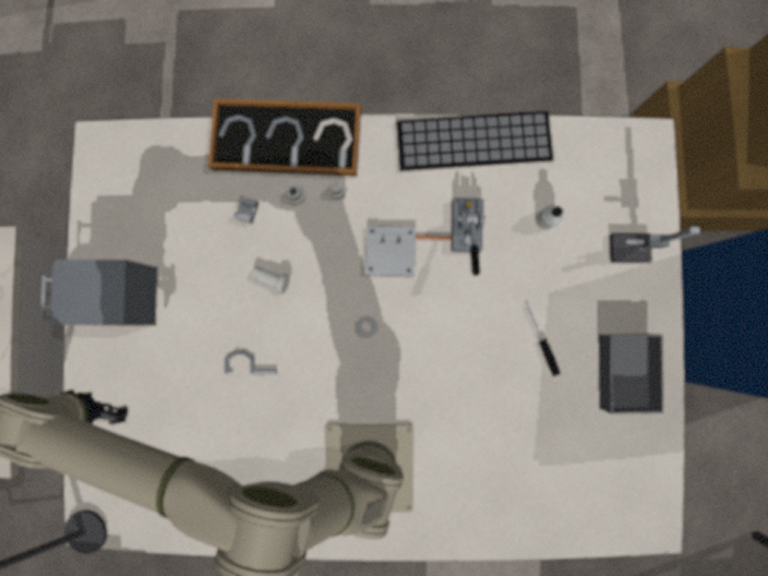

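View pics/side0.png

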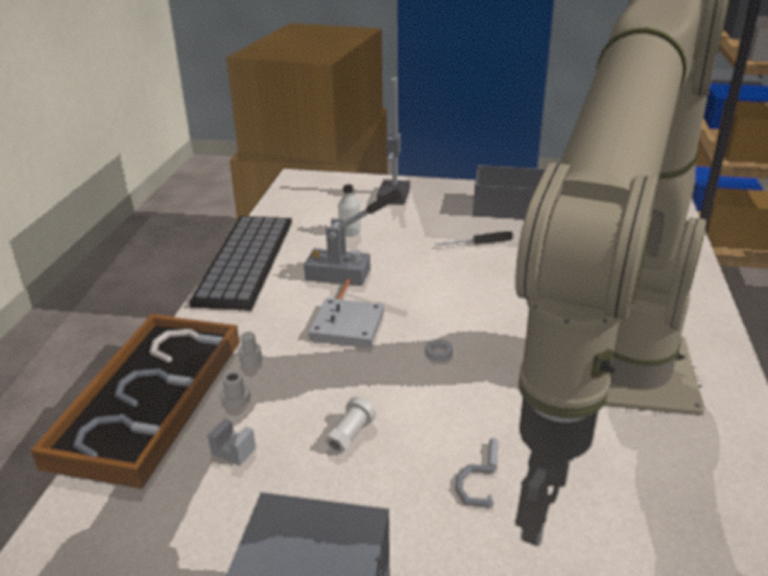

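The top view shows the sleeve at about (270,278), with its flange end to the right. The pallet is at (390,248) with its dowels on the upper edge, and the lever grip is at (475,260). The side view has the sleeve at (352,425), pallet (345,320) and lever (340,230). Next I'll enlarge these.

Run:
```python
from h import *
import pickle
a,b,w=pickle.load(open('c0.pkl','rb'))
def cr(c,x0,y0,ww,hh,s): return cv2.resize(c['img'][y0:y0+hh,x0:x0+ww,::-1],None,fx=s,fy=s,interpolation=cv2.INTER_CUBIC)
# each tile 400x300
t=[cr(a,155,160,50,37,8)[:296],cr(a,235,140,50,37,8),cr(b,210,260,50,37,8),cr(b,200,190,64,48,6.25)[:296]]
cv2.imwrite('pics/crops.png',np.vstack([np.hstack(t[:2]),np.hstack(t[2:])]))
```

```text
(no output)
```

View pics/crops.png

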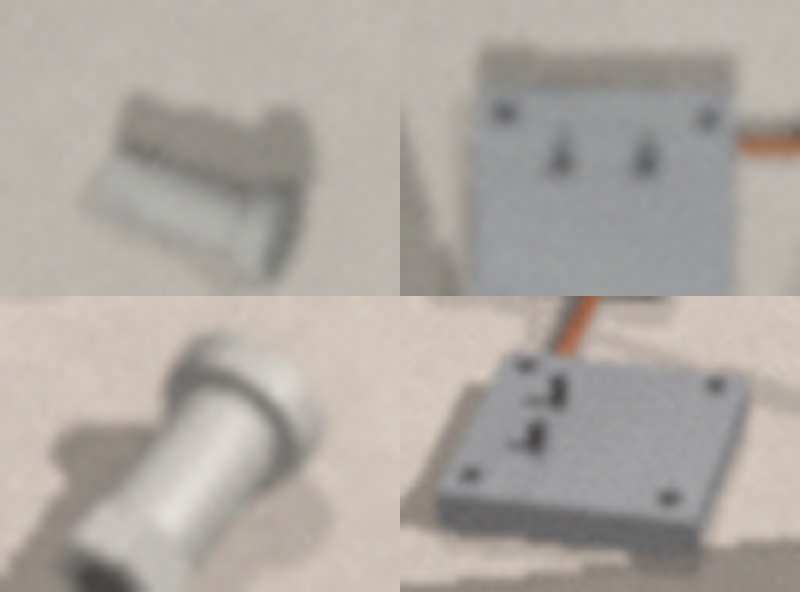

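Sleeve: its top end is at about (100,185) in tile 1 and its foot at (283,235). Pallet bolts in the side tile are at (525,365), (716,384), (470,474) and (669,497), and the dowels are at about (560,165) and (645,165) in tile 2.

Run:
```python
from h import *
import pickle
a,b,w=pickle.load(open('c0.pkl','rb'))
s=px2w(a,[[155+100/8,160+185/8],[155+280/8,160+237/8]],[.018,.028])
print('sleeve top',s, np.linalg.norm(s[0]-s[1]))
sb=np.array([[130,565],[255,400]])  # side: top end centre, foot center rough
sb=np.c_[210+sb[:,0]/8,260+(sb[:,1]-296)/8];print(px2w(b,sb,[.018,.028]))
bo=np.array([[525,365],[716,384],[470,474],[669,497]],float);bo=np.c_[200+(bo[:,0]-400)/6.25,190+(bo[:,1]-296)/6.25]
p=px2w(b,bo,.025);print('bolts side',p,p.mean(0))
bt=np.array([[103,112],[308,118]],float)/8+[235,140];p=px2w(a,bt,.025);print('bolts top',p)
d=np.array([[159,172],[245,172]],float)/8+[235,140];print('dowels',px2w(a,d,.025))
```

```text
sleeve top [[0.50334304 0.31238052 0.018     ]
 [0.47690922 0.21958246 0.028     ]] 0.09700632240689742
[[0.50311214 0.29691117 0.018     ]
 [0.47705285 0.22631966 0.028     ]]
bolts side [[ 6.15239462e-01 -1.02568516e-01  2.50000000e-02]
 [ 5.14863007e-01 -1.00382189e-01  2.50000000e-02]
 [ 6.19028835e-01 -4.11107363e-03  2.50000000e-02]
 [ 5.19293666e-01 -4.06427483e-04  2.50000000e-02]] [ 0.56710624 -0.05186705  0.025     ]
bolts top [[ 0.61829447 -0.00779431  0.025     ]
 [ 0.6152679  -0.10895378  0.025     ]]
dowels [[ 0.58841531 -0.03551284  0.025     ]
 [ 0.58840922 -0.07787645  0.025     ]]
```

Seat is at about (0.567,-0.054) with a yaw of about -1.7°. The sleeve's foot is at (0.477,0.222), with its axis azimuth about 73°. The plan is to grip the body with the tool tilted 45° toward the top end. Turning it about 83° around the closing axis then leaves the tool 45° down, pointing ahead. First I'll move above the sleeve and check tilt and reach in free air.

>>> carry_out(
  motion=[
    {"xyz": [-0.384,-0.222,-0.12],"angular": [0,0,89]},
    {"xyz": [-0.384,-0.222,-0.12],"angular": [0,0,89]},
    {"xyz": [-0.384,-0.222,-0.12],"angular": [0,0,89]},
    {"xyz": [-0.384,-0.222,-0.12],"angular": [0,0,89]},
    {"xyz": [-0.384,-0.222,-0.12],"angular": [0,0,89]},
    {"xyz": [-0.384,-0.222,-0.12],"angular": [0,0,89]},
    {"xyz": [-0.384,-0.222,-0.12],"angular": [0,0,89]},
    {"xyz": [-0.384,-0.222,-0.12],"angular": [0,0,89]},
    {"xyz": [-0.384,-0.222,-0.12],"angular": [0,0,89]},
    {"xyz": [-0.384,-0.222,-0.12],"angular": [0,0,89]},
    {"xyz": [-0.384,-0.222,-0.12],"angular": [0,0,89]},
    {"xyz": [-0.384,-0.222,-0.12],"angular": [0,0,89]},
  ],
  hand=1,
)

```text
clock: 1.35
position: [0.4898, 0.2644, 0.3511]
ee_rot: [0.804, 0.594, -0.0, -0.0]
ft_force: [-0.3, -0.4, 0.5]
grip_width: 1.002
grasp_force: 0.0
```

Run:
```python
from h import *
import pickle
w=camera('wrist');pickle.dump(w,open('w1.pkl','wb'));save(w,'w1',s=1.5)
print(np.round(get_obs()['joint_pos'],3))
# predicted pixels of sleeve foot/top
print(w2px(w,[[.477,.222,.028],[.503,.308,.018]])*1.5)
```

```text
[-0.892  0.14   0.358  1.459 -0.049  1.552 -0.831]
[[374.94306479 262.47359316]
 [374.55427618 171.68536724]]
```

View pics/w1.png

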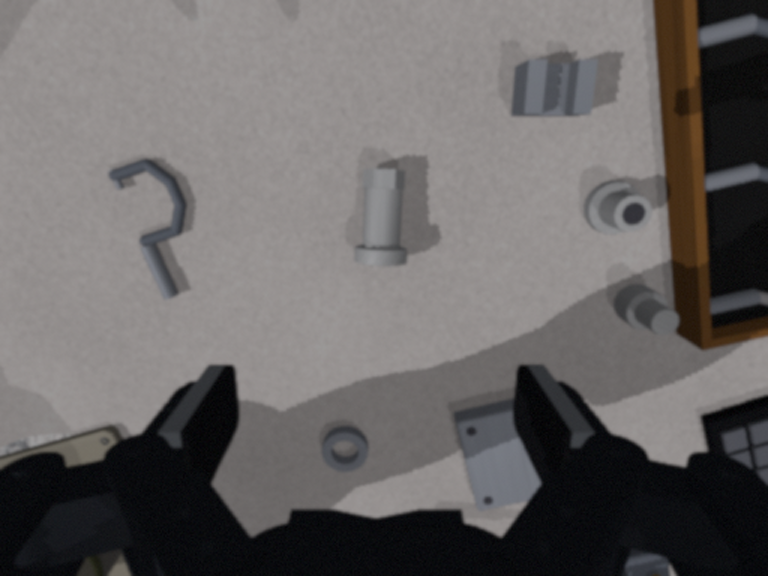

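The wrist view shows the sleeve with its foot centre at about (381,262) and hex end at (386,170). Its sides are clear: the V-block at (555,87) is well away.

Run:
```python
from h import *
import pickle
w=pickle.load(open('w1.pkl','rb'))
# foot face centre: flange bottom edge visible at z~ .028 ; top edge centre
s=px2w(w,np.array([[381,262],[386,170],[383,218]])/1.5,[.028,.018,.042]);print(s,np.linalg.norm(s[0]-s[1]))
d=s[1]-s[0];print(np.degrees(np.arctan2(d[1],d[0])))
```

```text
[[0.48306213 0.22066186 0.028     ]
 [0.51426273 0.30623975 0.018     ]
 [0.49846965 0.26543906 0.042     ]] 0.09163542577973663
69.96879165084228
```

>>> carry_out(
  motion=[
    {"xyz": [0,0,0],"angular": [0,-45,0]},
    {"xyz": [0,0,0],"angular": [0,-45,0]},
    {"xyz": [0,0,0],"angular": [0,-45,0]},
    {"xyz": [0,0,0],"angular": [0,-45,0]},
    {"xyz": [0,0,0],"angular": [0,-45,0]},
    {"xyz": [0,0,0],"angular": [0,-45,0]},
    {"xyz": [0,0,0],"angular": [0,-45,0]},
    {"xyz": [0,0,0],"angular": [0,-45,0]},
  ],
)

```text
clock: 2.2
position: [0.488, 0.26, 0.3457]
ee_rot: [0.741, 0.551, -0.306, 0.229]
ft_force: [2.2, -0.6, -1.8]
grip_width: 1.0
grasp_force: 0.0
```

Run:
```python
from h import *
o=get_obs();print(np.round(o['joint_pos'],3),o['position'],R.from_quat(o['ee_rot']).as_matrix().round(3))
```

```text
[-1.339  0.845  1.15   1.094 -0.081  2.058 -0.501] [0.48798747 0.25995388 0.345698  ] [[ 0.205  0.958 -0.201]
 [ 0.677 -0.287 -0.678]
 [-0.707  0.003 -0.707]]
```

A 45° tilt is reachable, but joint 6 is at its limit. Now I'll test the final side: tilted forward in the air near the pallet.

>>> carry_out(
  motion=[
    {"xyz": [0,0,0],"angular": [0,95,0]},
    {"xyz": [0,0,0],"angular": [0,95,0]},
    {"xyz": [0,0,0],"angular": [0,95,0]},
    {"xyz": [0,0,0],"angular": [0,95,0]},
    {"xyz": [0,0,0],"angular": [0,95,0]},
    {"xyz": [0,0,0],"angular": [0,95,0]},
    {"xyz": [0,0,0],"angular": [0,95,0]},
    {"xyz": [0,0,0],"angular": [0,95,0]},
    {"xyz": [0,0,0],"angular": [0,95,0]},
    {"xyz": [0,0,0],"angular": [0,95,0]},
    {"xyz": [0,0,0],"angular": [0,95,0]},
    {"xyz": [0,0,0],"angular": [0,95,0]},
  ],
)

```text
clock: 3.4
position: [0.4874, 0.2619, 0.3464]
ee_rot: [0.73, 0.547, 0.331, -0.243]
ft_force: [-0.9, 1.2, -0.7]
grip_width: 1.001
grasp_force: 0.0
```

```bash
cat > st.py <<'E'
from h import *
import sys
o=get_obs();M=R.from_quat(o['ee_rot']).as_matrix();print(o['clock'],'q',np.round(o['joint_pos'],3),'p',o['position'].round(4) if hasattr(o['position'],'round') else o['position']);print(M.round(3).tolist())
if __name__=='__main__' and len(sys.argv)>1:
    # target: x y z(TCP) az tilt(deg; tool z = tilt from down toward az; tool x horiz along az when tilt 0)
    x,y,z,az,t=map(float,sys.argv[1:6]); a=np.radians(az)
    X=np.array([np.cos(a),np.sin(a),0]);T0=np.c_[X,np.cross([0,0,-1],X),[0,0,-1]]
    T=T0@R.from_euler('y',t,degrees=True).as_matrix()
    print('xyz',(M.T@(np.array([x,y,z])-o['position'])).round(4).tolist(),'ang',np.degrees(R.from_matrix(M.T@T).as_rotvec()).round(2).tolist())
E
python3 st.py .53 -.04 .25 0 50
```

```text
3.4 q [-1.409 -0.498  0.99   2.015 -0.299  0.871 -0.513] p [0.4874 0.2619 0.3464]
[[0.183, 0.959, 0.218], [0.637, -0.284, 0.717], [0.749, 0.008, -0.663]]
xyz [-0.2567, 0.1259, -0.1431] ang [-55.42, 0.99, 48.26]
```

>>> carry_out(
  motion=[
    {"xyz": [-0.257,0.126,-0.143],"angular": [-55.4,1,48.3]},
    {"xyz": [-0.257,0.126,-0.143],"angular": [-55.4,1,48.3]},
    {"xyz": [-0.257,0.126,-0.143],"angular": [-55.4,1,48.3]},
    {"xyz": [-0.257,0.126,-0.143],"angular": [-55.4,1,48.3]},
    {"xyz": [-0.257,0.126,-0.143],"angular": [-55.4,1,48.3]},
    {"xyz": [-0.257,0.126,-0.143],"angular": [-55.4,1,48.3]},
    {"xyz": [-0.257,0.126,-0.143],"angular": [-55.4,1,48.3]},
    {"xyz": [-0.257,0.126,-0.143],"angular": [-55.4,1,48.3]},
    {"xyz": [-0.257,0.126,-0.143],"angular": [-55.4,1,48.3]},
    {"xyz": [-0.257,0.126,-0.143],"angular": [-55.4,1,48.3]},
    {"xyz": [-0.257,0.126,-0.143],"angular": [-55.4,1,48.3]},
    {"xyz": [-0.257,0.126,-0.143],"angular": [-55.4,1,48.3]},
  ],
)

```text
clock: 4.6
position: [0.5291, -0.0411, 0.2497]
ee_rot: [0.908, 0.0, 0.42, 0.003]
ft_force: [0.4, -1.1, 0.1]
grip_width: 0.999
grasp_force: 0.0
```

```bash
python3 st.py .555 -.05 .08 0 50
```

```text
4.6 q [ 0.149 -0.407 -0.139  2.395 -0.166  0.287 -1.436] p [ 0.5291 -0.0411  0.2497]
[[0.647, -0.002, 0.762], [0.003, -1.0, -0.005], [0.762, 0.006, -0.647]]
xyz [-0.1126, 0.0079, 0.1297] ang [0.28, 0.35, 0.19]
```

>>> carry_out(
  motion=[
    {"xyz": [-0.1,0.008,0.145],"angular": [0,8,0]},
    {"xyz": [-0.1,0.008,0.145],"angular": [0,8,0]},
    {"xyz": [-0.1,0.008,0.145],"angular": [0,8,0]},
    {"xyz": [-0.1,0.008,0.145],"angular": [0,8,0]},
    {"xyz": [-0.1,0.008,0.145],"angular": [0,8,0]},
    {"xyz": [-0.1,0.008,0.145],"angular": [0,8,0]},
  ],
)

```text
clock: 5.2
position: [0.5664, -0.0393, 0.2116]
ee_rot: [0.892, 0.009, 0.452, 0.003]
ft_force: [-0.1, -0.4, 0.3]
grip_width: 0.997
grasp_force: 0.0
```

```bash
python3 st.py .58 -.05 .07 30 60
python3 - <<'E'
from h import *
w=camera('wrist');save(w,'w2',s=1.5)
import pickle;pickle.dump(w,open('w2.pkl','wb'))
print(w2px(w,[[.567,-.054,.025],[.567+.0245-.0006,-.054+.0206-.0007,.039],[.567+.0245-.0006,-.054-.0206-.0007,.039]])*1.5)
E
```

```text
5.2 q [ 0.312 -0.245 -0.297  2.416 -1.263  0.067 -0.333] p [ 0.5664 -0.0393  0.2116]
[[0.591, 0.013, 0.806], [0.019, -1.0, 0.003], [0.806, 0.014, -0.592]]
xyz [-0.1063, 0.0089, 0.0947] ang [24.91, 6.34, -15.35]
[[396.40247252 500.80191534]
 [366.80814345 456.32126905]
 [429.21657248 457.44529369]]
```

View pics/w2.png

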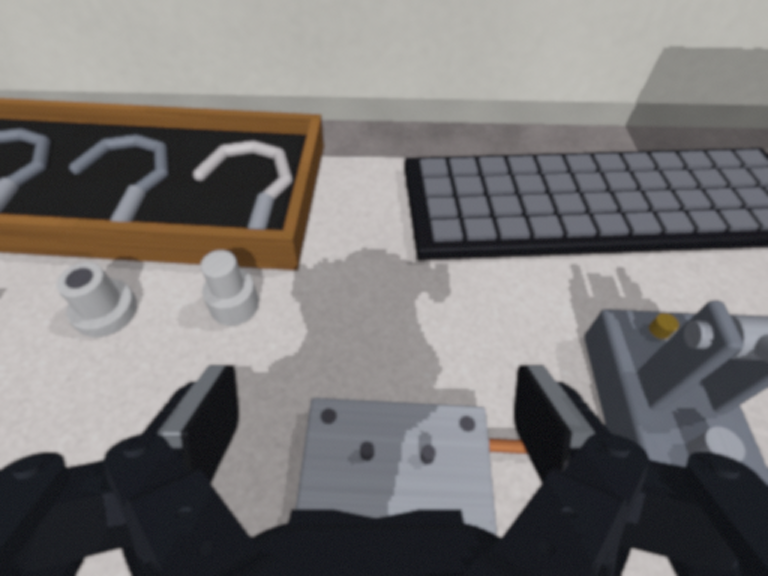

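Forward tilt is blocked by joints 4, 5 and 6. In the picture the dowel tops are at (367,447) and (428,449), matching the seat estimate to a few mm. I'll test tilting sideways toward -y instead, with the hand on the free +y side.

```bash
python3 st.py .55 -.04 .25 45 0;python3 st.py .567 -.06 .22 90 0
```

```text
5.25 q [ 0.306 -0.244 -0.286  2.416 -1.267  0.066 -0.338] p [ 0.5665 -0.042   0.2112]
[[0.592, 0.003, 0.806], [0.006, -1.0, 0.0], [0.806, 0.005, -0.592]]
xyz [0.0216, -0.0019, -0.0362] ang [21.2, -50.77, -41.28]
5.25 q [ 0.306 -0.244 -0.286  2.416 -1.267  0.066 -0.338] p [ 0.5665 -0.042   0.2112]
[[0.592, 0.003, 0.806], [0.006, -1.0, 0.0], [0.806, 0.005, -0.592]]
xyz [0.0073, 0.018, -0.0048] ang [41.99, -41.75, -82.45]
```

>>> carry_out(
  motion=[
    {"xyz": [0.022,0,-0.036],"angular": [21,-51,-41]},
    {"xyz": [0.022,0,-0.036],"angular": [21,-51,-41]},
    {"xyz": [0.022,0,-0.036],"angular": [21,-51,-41]},
    {"xyz": [0.022,0,-0.036],"angular": [21,-51,-41]},
    {"xyz": [0.022,0,-0.036],"angular": [21,-51,-41]},
    {"xyz": [0.022,0,-0.036],"angular": [21,-51,-41]},
    {"xyz": [0.022,0,-0.036],"angular": [21,-51,-41]},
    {"xyz": [0.022,0,-0.036],"angular": [21,-51,-41]},
    {"xyz": [0.022,0,-0.036],"angular": [21,-51,-41]},
    {"xyz": [0.022,0,-0.036],"angular": [21,-51,-41]},
  ],
)

```text
clock: 6.25
position: [0.5517, -0.0387, 0.2514]
ee_rot: [0.924, 0.382, -0.001, -0.003]
ft_force: [0.0, 1.2, -0.7]
grip_width: 1.003
grasp_force: 0.0
```

```bash
python3 st.py .567 -.06 .22 90 -50
```

```text
6.25 q [ 0.68   0.257 -0.81   1.586  0.184  1.384 -0.936] p [ 0.5517 -0.0387  0.2514]
[[0.708, 0.706, -0.005], [0.706, -0.708, 0.004], [-0.001, -0.006, -1.0]]
xyz [-0.0042, 0.0261, 0.0313] ang [-19.99, -47.43, -42.0]
```

>>> carry_out(
  motion=[
    {"xyz": [-0.004,0.026,0.031],"angular": [-20,-47.4,-42]},
    {"xyz": [-0.004,0.026,0.031],"angular": [-20,-47.4,-42]},
    {"xyz": [-0.004,0.026,0.031],"angular": [-20,-47.4,-42]},
    {"xyz": [-0.004,0.026,0.031],"angular": [-20,-47.4,-42]},
    {"xyz": [-0.004,0.026,0.031],"angular": [-20,-47.4,-42]},
    {"xyz": [-0.004,0.026,0.031],"angular": [-20,-47.4,-42]},
    {"xyz": [-0.004,0.026,0.031],"angular": [-20,-47.4,-42]},
    {"xyz": [-0.004,0.026,0.031],"angular": [-20,-47.4,-42]},
    {"xyz": [-0.004,0.026,0.031],"angular": [-20,-47.4,-42]},
  ],
)

```text
clock: 7.15
position: [0.5651, -0.0585, 0.2191]
ee_rot: [0.64, 0.641, -0.3, 0.299]
ft_force: [0.6, -0.1, 0.2]
grip_width: 1.0
grasp_force: 0.0
```

```bash
python3 st.py .567 -.07 .07 90 -60
```

```text
7.15 q [ 0.164  0.5   -0.751  1.65   1.017  1.743 -0.773] p [ 0.5651 -0.0585  0.2191]
[[-0.002, 1.0, -0.001], [0.641, 0.0, -0.767], [-0.767, -0.002, -0.641]]
xyz [0.107, 0.0022, 0.1044] ang [-0.03, -9.88, 0.09]
```

>>> carry_out(
  motion=[
    {"xyz": [0.1,0.002,0.097],"angular": [0,-14,0]},
    {"xyz": [0.1,0.002,0.097],"angular": [0,-14,0]},
    {"xyz": [0.1,0.002,0.097],"angular": [0,-14,0]},
    {"xyz": [0.1,0.002,0.097],"angular": [0,-14,0]},
  ],
)

```text
clock: 7.55
position: [0.5665, -0.0726, 0.0771]
ee_rot: [0.601, 0.597, -0.378, 0.372]
ft_force: [-1.6, 0.3, 0.5]
grip_width: 0.996
grasp_force: 0.0
```

```bash
python3 st.py .53 .05 .25 90 0
```

```text
7.55 q [ 0.002  0.816 -0.609  1.685  1.223  1.794 -1.063] p [ 0.5665 -0.0726  0.0771]
[[0.0, 1.0, -0.01], [0.437, -0.009, -0.899], [-0.899, -0.004, -0.437]]
xyz [-0.102, -0.0383, -0.1854] ang [-0.49, 64.09, -0.34]
```

Reachable with margin. Now I'll go back up to vertical and over to the sleeve, with the tool yawed 163°.

>>> carry_out(
  motion=[
    {"xyz": [-0.102,-0.038,-0.185],"angular": [0,64,0]},
    {"xyz": [-0.102,-0.038,-0.185],"angular": [0,64,0]},
    {"xyz": [-0.102,-0.038,-0.185],"angular": [0,64,0]},
    {"xyz": [-0.102,-0.038,-0.185],"angular": [0,64,0]},
    {"xyz": [-0.102,-0.038,-0.185],"angular": [0,64,0]},
    {"xyz": [-0.102,-0.038,-0.185],"angular": [0,64,0]},
    {"xyz": [-0.102,-0.038,-0.185],"angular": [0,64,0]},
    {"xyz": [-0.102,-0.038,-0.185],"angular": [0,64,0]},
  ],
)

```text
clock: 8.35
position: [0.5323, 0.0482, 0.2589]
ee_rot: [0.711, 0.703, 0.006, 0.004]
ft_force: [-0.5, -0.5, 0.4]
grip_width: 1.002
grasp_force: 0.0
```

```bash
python3 st.py .5 .16 .25 170 0
```

```text
8.35 q [ 0.73   0.24  -1.037  1.629  0.212  1.378 -0.343] p [0.5323 0.0482 0.2589]
[[0.011, 1.0, 0.013], [1.0, -0.011, 0.003], [0.003, 0.013, -1.0]]
xyz [0.1114, -0.0337, 0.0087] ang [0.75, 0.41, -80.65]
```

>>> carry_out(
  motion=[
    {"xyz": [0.111,-0.034,0],"angular": [0.7,0.4,-80.6]},
    {"xyz": [0.111,-0.034,0],"angular": [0.7,0.4,-80.6]},
    {"xyz": [0.111,-0.034,0],"angular": [0.7,0.4,-80.6]},
    {"xyz": [0.111,-0.034,0],"angular": [0.7,0.4,-80.6]},
    {"xyz": [0.111,-0.034,0],"angular": [0.7,0.4,-80.6]},
    {"xyz": [0.111,-0.034,0],"angular": [0.7,0.4,-80.6]},
    {"xyz": [0.111,-0.034,0],"angular": [0.7,0.4,-80.6]},
    {"xyz": [0.111,-0.034,0],"angular": [0.7,0.4,-80.6]},
    {"xyz": [0.111,-0.034,0],"angular": [0.7,0.4,-80.6]},
    {"xyz": [0.111,-0.034,0],"angular": [0.7,0.4,-80.6]},
  ],
)

```text
clock: 9.35
position: [0.498, 0.1619, 0.257]
ee_rot: [0.082, 0.997, -0.002, -0.002]
ft_force: [-0.4, -0.3, 1.0]
grip_width: 0.997
grasp_force: 0.0
```

```bash
python3 st.py .505 .29 .2 250 0
```

```text
9.35 q [ 0.713  0.366 -1.349  1.637  0.36   1.435  0.732] p [0.498  0.1619 0.257 ]
[[-0.986, 0.164, -0.003], [0.164, 0.986, -0.003], [0.003, -0.004, -1.0]]
xyz [0.014, 0.1277, 0.0566] ang [-0.07, -0.29, -79.45]
```

>>> carry_out(
  motion=[
    {"xyz": [0.014,0.128,0.057],"angular": [0,0,-79.5]},
    {"xyz": [0.014,0.128,0.057],"angular": [0,0,-79.5]},
    {"xyz": [0.014,0.128,0.057],"angular": [0,0,-79.5]},
    {"xyz": [0.014,0.128,0.057],"angular": [0,0,-79.5]},
    {"xyz": [0.014,0.128,0.057],"angular": [0,0,-79.5]},
    {"xyz": [0.014,0.128,0.057],"angular": [0,0,-79.5]},
    {"xyz": [0.014,0.128,0.057],"angular": [0,0,-79.5]},
    {"xyz": [0.014,0.128,0.057],"angular": [0,0,-79.5]},
    {"xyz": [0.014,0.128,0.057],"angular": [0,0,-79.5]},
    {"xyz": [0.014,0.128,0.057],"angular": [0,0,-79.5]},
  ],
)

```text
clock: 10.35
position: [0.5059, 0.2898, 0.1998]
ee_rot: [-0.574, 0.819, 0.0, -0.002]
ft_force: [0.5, -0.3, 0.8]
grip_width: 1.0
grasp_force: 0.0
```

```bash
python3 st.py .515 .32 .15 250 30;python3 - <<'E'
from h import *
w=camera('wrist');save(w,'w3',s=1.5)
import pickle;pickle.dump(w,open('w3.pkl','wb'))
print(w2px(w,[[.483,.2207,.028],[.5143,.3062,.018]])*1.5)
E
```

```text
10.35 q [ 0.382  0.69  -1.418  1.568  0.682  1.48   1.724] p [0.5059 0.2898 0.1998]
[[-0.342, -0.94, -0.004], [-0.94, 0.342, -0.003], [0.004, 0.003, -1.0]]
xyz [-0.0316, 0.0017, 0.0497] ang [0.16, 29.78, 0.04]
[[372.35477505 139.57691554]
 [372.38250299 272.33465872]]
```

View pics/w3.png

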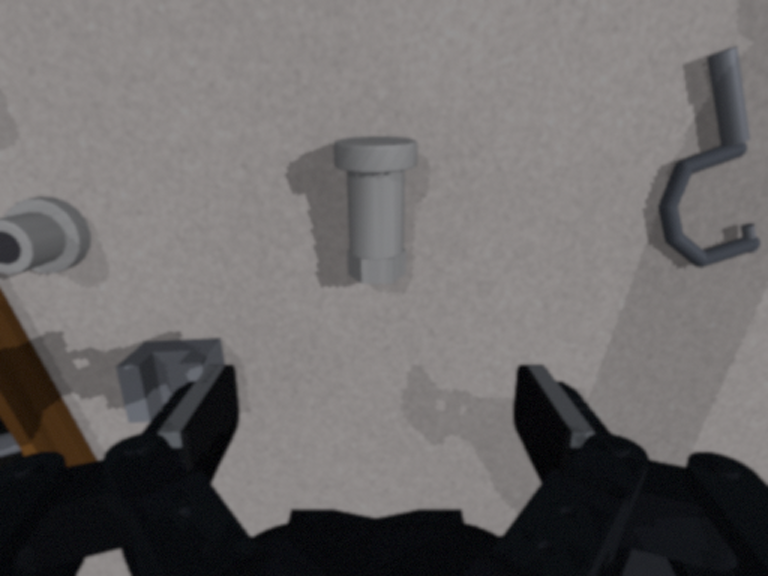

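The sleeve is centred between the fingers: foot edge at (375,139), top edge at about (377,283), axis vertical in the picture. The V-block at (170,375) lies about 90 mm to the side.

```bash
python3 - <<'E'
from h import *
import pickle
w=pickle.load(open('w3.pkl','rb'))
f=px2w(w,np.array([[375.5,139],[376.5,283],[376,170]])/1.5,[.055,.002,.052]);print(f)
print('vblock',px2w(w,np.array([[222,341],[222,345]])/1.5,[.044,.044]))
u=np.array([np.cos(np.radians(70)),np.sin(np.radians(70)),0]);print('foot s from rim',f@u)
E
for p in ".483 .2207"; do python3 - <<'E'
from h import *
foot=np.array([.4835,.2207,.028]);t=np.radians(6.6);a=np.radians(70)
u=np.array([np.cos(a)*np.cos(t),np.sin(a)*np.cos(t),-np.sin(t)]);G=foot+.048*u
al=np.radians(30);zt=np.array([-np.cos(a)*np.sin(al),-np.sin(a)*np.sin(al),-np.cos(al)])
print('G',G,'TCP',G+.013*zt,'pre',G-.06*zt)
E
done
```

```text
[[0.48106909 0.22112202 0.055     ]
 [0.51583843 0.31928791 0.002     ]
 [0.48688319 0.23801268 0.052     ]]
vblock [[0.62596222 0.31010186 0.044     ]
 [0.62725076 0.31282351 0.044     ]]
foot s from rim [0.37232205 0.47645962 0.39018262]
G [0.49980817 0.26550632 0.02248302] TCP [0.49758504 0.25939832 0.01122469] pre [0.51006877 0.2936971  0.07444454]
```

```bash
python3 st.py .511 .295 .0745 250 30; echo; python3 st.py .498 .26 .0115 250 30
```

```text
10.4 q [ 0.382  0.69  -1.417  1.568  0.682  1.48   1.723] p [0.5059 0.2899 0.1997]
[[-0.343, -0.939, -0.004], [-0.939, 0.343, -0.003], [0.004, 0.003, -1.0]]
xyz [-0.007, -0.0034, 0.1252] ang [0.17, 29.78, -0.01]

10.4 q [ 0.382  0.69  -1.417  1.568  0.682  1.48   1.723] p [0.5059 0.2899 0.1997]
[[-0.343, -0.939, -0.004], [-0.939, 0.343, -0.003], [0.004, 0.003, -1.0]]
xyz [0.0301, -0.0033, 0.1883] ang [0.17, 29.78, -0.01]
```

>>> carry_out(
  motion=[
    {"xyz": [-0.007,-0.001,0.12],"angular": [0,30,0]},
    {"xyz": [-0.007,-0.001,0.12],"angular": [0,30,0]},
    {"xyz": [-0.007,-0.001,0.12],"angular": [0,30,0]},
    {"xyz": [-0.007,-0.001,0.12],"angular": [0,30,0]},
    {"xyz": [-0.007,-0.001,0.12],"angular": [0,30,0]},
    {"xyz": [0.006,-0.001,0.143],"angular": [0,30,0]},
    {"xyz": [0.018,-0.001,0.166],"angular": [0,30,0]},
    {"xyz": [0.03,-0.001,0.188],"angular": [0,30,0]},
    {"xyz": [0.03,-0.001,0.188],"angular": [0,30,0]},
  ],
)

```text
clock: 11.3
position: [0.495, 0.2585, 0.0093]
ee_rot: [-0.551, 0.793, -0.147, -0.216]
ft_force: [-0.4, 0.0, 0.3]
grip_width: 1.0
grasp_force: 0.0
```

```bash
python3 st.py
python3 - <<'E'
from h import *
w=camera('wrist');save(w,'w4',s=1.2)
E
```

```text
11.3 q [-0.077  0.999 -1.009  1.426  0.875  1.726  1.589] p [0.495  0.2585 0.0093]
[[-0.3, -0.937, -0.181], [-0.81, 0.35, -0.471], [0.504, 0.005, -0.864]]
```

View pics/w4.png

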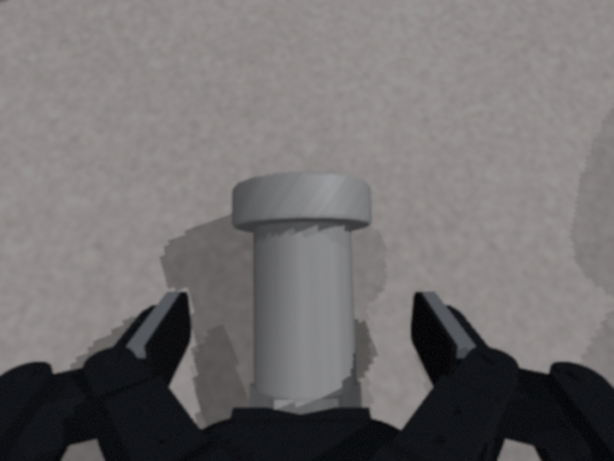

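The sleeve is centred at column 302 between fingertips at columns 190 and 413, with the tips beside the mid-body, clear of flange and hexagon. Closing now.

>>> carry_out(
  motion=[
    {"xyz": [0,0,0],"angular": [0,0,0]},
    {"xyz": [0,0,0],"angular": [0,0,0]},
    {"xyz": [0,0,0],"angular": [0,0,0]},
    {"xyz": [0,0,0],"angular": [0,0,0]},
    {"xyz": [0,0,0],"angular": [0,0,0]},
    {"xyz": [0,0,0],"angular": [0,0,0]},
    {"xyz": [0,0,0],"angular": [0,0,0]},
    {"xyz": [0,0,0],"angular": [0,0,0]},
  ],
  hand=0,
  grip_force=70,
)

```text
clock: 12.15
position: [0.4944, 0.2623, 0.0103]
ee_rot: [-0.553, 0.792, -0.147, -0.215]
ft_force: [1.3, 1.6, 6.6]
grip_width: 0.421
grasp_force: 69.2
```

```bash
python3 st.py .5 .2 .25 250 0
```

```text
12.15 q [-0.082  1.    -1.012  1.422  0.876  1.729  1.589] p [0.4944 0.2623 0.0103]
[[-0.297, -0.938, -0.178], [-0.812, 0.346, -0.47], [0.503, 0.005, -0.864]]
xyz [0.1695, -0.0256, -0.1789] ang [0.37, -30.2, -0.16]
```

>>> carry_out(
  motion=[
    {"xyz": [0.025,0,-0.043],"angular": [0,0,0]},
    {"xyz": [0.05,0,-0.086],"angular": [0,0,0]},
    {"xyz": [0.17,-0.026,-0.179],"angular": [0.4,-30.2,0]},
    {"xyz": [0.17,-0.026,-0.179],"angular": [0.4,-30.2,0]},
    {"xyz": [0.17,-0.026,-0.179],"angular": [0.4,-30.2,0]},
    {"xyz": [0.17,-0.026,-0.179],"angular": [0.4,-30.2,0]},
    {"xyz": [0.17,-0.026,-0.179],"angular": [0.4,-30.2,0]},
    {"xyz": [0.17,-0.026,-0.179],"angular": [0.4,-30.2,0]},
    {"xyz": [0.17,-0.026,-0.179],"angular": [0.4,-30.2,0]},
    {"xyz": [0.17,-0.026,-0.179],"angular": [0.4,-30.2,0]},
  ],
)

```text
clock: 13.15
position: [0.4996, 0.1997, 0.2484]
ee_rot: [-0.573, 0.819, -0.001, -0.001]
ft_force: [0.9, 0.5, -2.5]
grip_width: 0.422
grasp_force: 71.2
```

```bash
python3 st.py .52 .1 .27 170 0
```

```text
13.15 q [ 0.642  0.493 -1.437  1.616  0.492  1.47   1.959] p [0.4996 0.1997 0.2484]
[[-0.343, -0.939, -0.002], [-0.939, 0.343, -0.003], [0.003, 0.001, -1.0]]
xyz [0.0867, -0.0534, -0.0213] ang [-0.09, -0.17, 79.95]
```

>>> carry_out(
  motion=[
    {"xyz": [0.087,-0.053,-0.02],"angular": [0,0,80]},
    {"xyz": [0.087,-0.053,-0.02],"angular": [0,0,80]},
    {"xyz": [0.087,-0.053,-0.02],"angular": [0,0,80]},
    {"xyz": [0.087,-0.053,-0.02],"angular": [0,0,80]},
    {"xyz": [0.087,-0.053,-0.02],"angular": [0,0,80]},
    {"xyz": [0.087,-0.053,-0.02],"angular": [0,0,80]},
    {"xyz": [0.087,-0.053,-0.02],"angular": [0,0,80]},
    {"xyz": [0.087,-0.053,-0.02],"angular": [0,0,80]},
    {"xyz": [0.087,-0.053,-0.02],"angular": [0,0,80]},
    {"xyz": [0.087,-0.053,-0.02],"angular": [0,0,80]},
  ],
)

```text
clock: 14.15
position: [0.5194, 0.1008, 0.2685]
ee_rot: [0.09, 0.996, -0.001, -0.001]
ft_force: [-0.4, -0.8, -2.6]
grip_width: 0.422
grasp_force: 71.3
```

```bash
python3 st.py .555 -.02 .25 90 -25
```

```text
14.15 q [ 0.734  0.288 -1.188  1.61   0.27   1.429  0.912] p [0.5194 0.1008 0.2685]
[[-0.984, 0.179, -0.002], [0.179, 0.984, -0.002], [0.002, -0.002, -1.0]]
xyz [-0.0566, -0.1124, 0.0186] ang [17.21, -20.82, 78.4]
```

>>> carry_out(
  motion=[
    {"xyz": [-0.057,-0.112,0.019],"angular": [17.2,-20.8,78.4]},
    {"xyz": [-0.057,-0.112,0.019],"angular": [17.2,-20.8,78.4]},
    {"xyz": [-0.057,-0.112,0.019],"angular": [17.2,-20.8,78.4]},
    {"xyz": [-0.057,-0.112,0.019],"angular": [17.2,-20.8,78.4]},
    {"xyz": [-0.057,-0.112,0.019],"angular": [17.2,-20.8,78.4]},
    {"xyz": [-0.057,-0.112,0.019],"angular": [17.2,-20.8,78.4]},
    {"xyz": [-0.057,-0.112,0.019],"angular": [17.2,-20.8,78.4]},
    {"xyz": [-0.057,-0.112,0.019],"angular": [17.2,-20.8,78.4]},
    {"xyz": [-0.057,-0.112,0.019],"angular": [17.2,-20.8,78.4]},
    {"xyz": [-0.057,-0.112,0.019],"angular": [17.2,-20.8,78.4]},
  ],
)

```text
clock: 15.15
position: [0.5562, -0.0186, 0.249]
ee_rot: [0.69, 0.691, -0.153, 0.154]
ft_force: [0.2, 0.4, -3.1]
grip_width: 0.424
grasp_force: 71.3
```

```bash
python3 st.py .557 -.072 .15 90 -66.4
```

```text
15.15 q [ 0.405  0.335 -0.864  1.596  0.644  1.55  -0.544] p [ 0.5562 -0.0186  0.249 ]
[[-0.001, 1.0, 0.001], [0.906, 0.001, -0.424], [-0.424, 0.001, -0.906]]
xyz [-0.0065, 0.0006, 0.1123] ang [0.08, -41.34, 0.0]
```

>>> carry_out(
  motion=[
    {"xyz": [-0.006,0,0.112],"angular": [0,-41.4,0]},
    {"xyz": [-0.006,0,0.112],"angular": [0,-41.4,0]},
    {"xyz": [-0.006,0,0.112],"angular": [0,-41.4,0]},
    {"xyz": [-0.006,0,0.112],"angular": [0,-41.4,0]},
    {"xyz": [-0.006,0,0.112],"angular": [0,-41.4,0]},
    {"xyz": [-0.006,0,0.112],"angular": [0,-41.4,0]},
    {"xyz": [-0.006,0,0.112],"angular": [0,-41.4,0]},
  ],
)

```text
clock: 15.85
position: [0.557, -0.072, 0.15]
ee_rot: [0.591, 0.594, -0.385, 0.387]
ft_force: [0.2, 0.5, -2.2]
grip_width: 0.416
grasp_force: 71.5
```

```bash
python3 st.py .557 -.072 .072 90 -66.4
python3 - <<'E'
from h import *
import pickle
a=camera('side');t=camera('top');pickle.dump((a,t),open('s5.pkl','wb'))
cr=lambda c,x0,y0,w,h,s:cv2.resize(c['img'][y0:y0+h,x0:x0+w,::-1],None,fx=s,fy=s,interpolation=cv2.INTER_CUBIC)
cv2.imwrite('pics/s5.png',np.hstack([cr(a,180,130,100,120,4),cr(t,220,120,80,96,5)]))
E
```

```text
15.85 q [-0.003  0.692 -0.618  1.716  1.196  1.846 -0.988] p [ 0.557 -0.072  0.15 ]
[[-0.002, 1.0, 0.005], [0.403, 0.005, -0.915], [-0.915, 0.0, -0.403]]
xyz [0.0714, 0.0, 0.0314] ang [0.28, -0.18, 0.12]
```

View pics/s5.png

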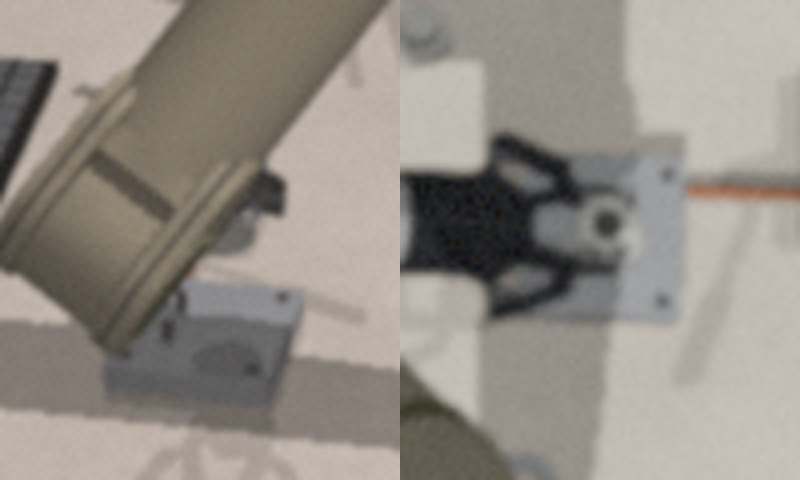

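The top view (right) shows the upright sleeve with its bore at tile (605,222) and the flange edge just below and to the right. The gripper holds it from the +y side.

Run:
```python
from h import *
import pickle
a,t=pickle.load(open('s5.pkl','rb'))
uv=[[220+205/5,120+222/5]]
for z in(.19,.2,.21):print(px2w(t,uv,z))
# expected image of flange circle & hex circle for upright sleeve
c=np.array([.557,-.054])
for dz,r in((0.016,.027),(.092,.018)):
    th=np.arange(0,360,90)*np.pi/180
    P=np.c_[c[0]+r*np.cos(th),c[1]+r*np.sin(th),np.full(4,.108+dz)]
    print((w2px(t,P)-[220,120])*5+[400,0])
```

```text
[[ 0.55589523 -0.06043338  0.19      ]]
[[ 0.55462235 -0.06048006  0.2       ]]
[[ 0.55334948 -0.06052674  0.21      ]]
[[596.72155576 195.49639058]
 [560.04242861 231.83637307]
 [596.63261613 268.28965711]
 [633.3302241  231.83550461]]
[[595.75558598 193.06960243]
 [569.95511259 218.62585407]
 [595.69141266 244.23403686]
 [621.50111254 218.62024173]]
```

>>> carry_out(
  motion=[
    {"xyz": [0.033,0,0.0125],"angular": [0,0,0]},
    {"xyz": [0.055,0,0.021],"angular": [0,0,0]},
    {"xyz": [0.0655,0,0.025],"angular": [0,0,0]},
    {"xyz": [0.0655,0,0.025],"angular": [0,0,0]},
    {"xyz": [0.0655,0,0.025],"angular": [0,0,0]},
  ],
)

```text
clock: 16.45
position: [0.5574, -0.071, 0.0829]
ee_rot: [0.592, 0.591, -0.385, 0.388]
ft_force: [-0.9, -0.2, -2.2]
grip_width: 0.419
grasp_force: 71.5
```

>>> carry_out(
  motion=[
    {"xyz": [0.0037,0,0.0016],"angular": [0,0,0]},
    {"xyz": [0.0037,0,0.0016],"angular": [0,0,0]},
    {"xyz": [0.0037,0,0.0016],"angular": [0,0,0]},
  ],
)

```text
clock: 16.75
position: [0.557, -0.0707, 0.0779]
ee_rot: [0.592, 0.592, -0.386, 0.388]
ft_force: [-1.2, 0.1, -3.0]
grip_width: 0.42
grasp_force: 71.5
```

>>> carry_out(
  motion=[
    {"xyz": [0.0027,0,0.0012],"angular": [0,0,0]},
    {"xyz": [0.0027,0,0.0012],"angular": [0,0,0]},
    {"xyz": [0.0027,0,0.0012],"angular": [0,0,0]},
  ],
)

```text
clock: 17.05
position: [0.5568, -0.0707, 0.0744]
ee_rot: [0.591, 0.592, -0.386, 0.388]
ft_force: [0.1, 0.4, -2.7]
grip_width: 0.418
grasp_force: 71.5
```

>>> carry_out(
  motion=[
    {"xyz": [0.0037,0,-0.0004],"angular": [0,0,0]},
    {"xyz": [0.0037,0,-0.0004],"angular": [0,0,0]},
    {"xyz": [0.0037,0,-0.0004],"angular": [0,0,0]},
  ],
)

```text
clock: 17.35
position: [0.5569, -0.0692, 0.0719]
ee_rot: [0.592, 0.591, -0.386, 0.389]
ft_force: [-0.1, -1.5, 4.8]
grip_width: 0.42
grasp_force: 71.6
```

>>> carry_out(
  motion=[
    {"xyz": [0.0027,0,0.0012],"angular": [0,0,0]},
    {"xyz": [0.0027,0,0.0012],"angular": [0,0,0]},
    {"xyz": [0.0027,0,0.0012],"angular": [0,0,0]},
  ],
)

```text
clock: 17.65
position: [0.5568, -0.0694, 0.0718]
ee_rot: [0.592, 0.59, -0.387, 0.39]
ft_force: [-6.1, 1.4, 22.2]
grip_width: 0.426
grasp_force: 72.5
```

On the pallet. Easing the load and pushing toward the dowels.

>>> carry_out(
  motion=[
    {"xyz": [-0.0023,0,-0.001],"angular": [0,0,0]},
    {"xyz": [-0.0023,0.003,-0.001],"angular": [0,0,0]},
    {"xyz": [-0.0023,0.005,-0.001],"angular": [0,0,0]},
    {"xyz": [-0.0023,0.005,-0.001],"angular": [0,0,0]},
  ],
)

```text
clock: 18.05
position: [0.5611, -0.0692, 0.0719]
ee_rot: [0.591, 0.591, -0.387, 0.388]
ft_force: [-7.2, -0.7, 9.9]
grip_width: 0.42
grasp_force: 72.1
```

>>> carry_out(
  motion=[
    {"xyz": [0,0.003,0],"angular": [0,0,0]},
    {"xyz": [0,0.003,0],"angular": [0,0,0]},
    {"xyz": [0,0.003,0],"angular": [0,0,0]},
  ],
)

```text
clock: 18.35
position: [0.5641, -0.0693, 0.0719]
ee_rot: [0.591, 0.591, -0.387, 0.388]
ft_force: [-8.0, 0.1, 9.9]
grip_width: 0.421
grasp_force: 72.0
```

>>> carry_out(
  motion=[
    {"xyz": [0,0.002,0],"angular": [0,0,0]},
    {"xyz": [0,0.002,0],"angular": [0,0,0]},
    {"xyz": [0,0.002,0],"angular": [0,0,0]},
  ],
)

```text
clock: 18.65
position: [0.566, -0.0694, 0.0719]
ee_rot: [0.591, 0.591, -0.387, 0.388]
ft_force: [-8.6, -0.7, 10.8]
grip_width: 0.422
grasp_force: 72.0
```

>>> carry_out(
  motion=[
    {"xyz": [0,0.002,0],"angular": [0,0,0]},
    {"xyz": [0,0.002,0],"angular": [0,0,0]},
    {"xyz": [0,0.002,0],"angular": [0,0,0]},
  ],
)

```text
clock: 18.95
position: [0.568, -0.0694, 0.0719]
ee_rot: [0.591, 0.591, -0.388, 0.388]
ft_force: [-7.5, -0.9, 10.3]
grip_width: 0.419
grasp_force: 72.0
```

>>> carry_out(
  motion=[
    {"xyz": [0,0.002,0],"angular": [0,0,0]},
    {"xyz": [0,0.002,0],"angular": [0,0,0]},
    {"xyz": [0,0.002,0],"angular": [0,0,0]},
  ],
)

```text
clock: 19.25
position: [0.5697, -0.0694, 0.072]
ee_rot: [0.591, 0.591, -0.388, 0.388]
ft_force: [-9.7, 0.4, 9.9]
grip_width: 0.42
grasp_force: 72.1
```

>>> carry_out(
  motion=[
    {"xyz": [0,0.002,0],"angular": [0,0,0]},
    {"xyz": [0,0.002,0],"angular": [0,0,0]},
    {"xyz": [0,0.002,0],"angular": [0,0,0]},
  ],
)

```text
clock: 19.55
position: [0.5701, -0.0694, 0.0721]
ee_rot: [0.591, 0.591, -0.389, 0.387]
ft_force: [-17.7, 1.4, 14.2]
grip_width: 0.421
grasp_force: 72.7
```

>>> carry_out(
  motion=[
    {"xyz": [0,0.001,0],"angular": [0,0,0]},
    {"xyz": [0,0.001,0],"angular": [0,0,0]},
    {"xyz": [0,0.001,0],"angular": [0,0,0]},
  ],
)

```text
clock: 19.85
position: [0.5703, -0.0694, 0.0721]
ee_rot: [0.591, 0.591, -0.39, 0.387]
ft_force: [-22.2, 2.4, 17.2]
grip_width: 0.421
grasp_force: 73.1
```

Both dowels seem to be touched, since the side force is small. I'll relax slightly and release.

>>> carry_out(
  motion=[
    {"xyz": [-0.001,-0.0012,-0.0004],"angular": [0,0,0]},
    {"xyz": [-0.001,-0.0012,-0.0004],"angular": [0,0,0]},
    {"xyz": [-0.001,-0.0012,-0.0004],"angular": [0,0,0]},
  ],
  grip_force=30,
)

```text
clock: 20.15
position: [0.5701, -0.0694, 0.0721]
ee_rot: [0.591, 0.591, -0.389, 0.387]
ft_force: [-14.4, 1.0, 7.3]
grip_width: 0.426
grasp_force: 72.3
```

>>> carry_out(
  motion=[
    {"xyz": [0,0,0],"angular": [0,0,0]},
    {"xyz": [0,0,0],"angular": [0,0,0]},
    {"xyz": [0,0,0],"angular": [0,0,0]},
    {"xyz": [0,0,0],"angular": [0,0,0]},
    {"xyz": [0,0,0],"angular": [0,0,0]},
    {"xyz": [0,0,0],"angular": [0,0,0]},
  ],
  hand=0.7,
)

```text
clock: 20.75
position: [0.5727, -0.0689, 0.0719]
ee_rot: [0.592, 0.592, -0.386, 0.388]
ft_force: [-0.1, 0.0, 0.6]
grip_width: 0.697
grasp_force: 0.0
```

```bash
python3 st.py .57 .04 .125 90 -66.4
python3 - <<'E'
from h import *
o=get_obs();print(o['ft_force'],o['grip_width'])
E
```

```text
20.75 q [-0.037  0.844 -0.576  1.668  1.242  1.809 -1.076] p [ 0.5727 -0.0689  0.0719]
[[0.001, 1.0, 0.003], [0.401, 0.002, -0.916], [-0.916, 0.002, -0.401]]
xyz [-0.005, -0.0023, -0.1211] ang [0.16, -0.03, -0.07]
[-0.1374495   0.00909168  0.60540992] 0.6965364380461867
```

>>> carry_out(
  motion=[
    {"xyz": [0,-0.001,-0.03],"angular": [0,0,0]},
    {"xyz": [0,-0.001,-0.06],"angular": [0,0,0]},
    {"xyz": [0,-0.001,-0.09],"angular": [0,0,0]},
    {"xyz": [0,-0.001,-0.13],"angular": [0,0,0]},
    {"xyz": [0,-0.001,-0.17],"angular": [0,0,0]},
    {"xyz": [-0.05,-0.001,-0.2],"angular": [0,20,0]},
    {"xyz": [-0.09,-0.001,-0.2],"angular": [0,30,0]},
    {"xyz": [-0.09,-0.001,-0.2],"angular": [0,30,0]},
  ],
  hand=1,
)

```text
clock: 21.55
position: [0.5726, 0.08, 0.2402]
ee_rot: [0.664, 0.664, -0.239, 0.247]
ft_force: [1.5, -0.4, 0.2]
grip_width: 1.001
grasp_force: 0.0
```

```bash
python3 st.py
python3 - <<'E'
from h import *
import pickle
a=camera('side');t=camera('top');w=camera('wrist');pickle.dump((a,t,w),open('s6.pkl','wb'))
cr=lambda c,x0,y0,w,h,s:cv2.resize(c['img'][y0:y0+h,x0:x0+w,::-1],None,fx=s,fy=s,interpolation=cv2.INTER_CUBIC)
cv2.imwrite('pics/s6.png',np.hstack([cr(w,106,0,300,384,4/3),cr(t,235,140,50,64,8)]))
E
```

```text
21.55 q [ 0.014  0.541 -0.795  1.466  0.874  1.812 -0.822] p [0.5726 0.08   0.2402]
[[0.004, 1.0, 0.011], [0.764, 0.004, -0.645], [-0.645, 0.011, -0.764]]
```

View pics/s6.png

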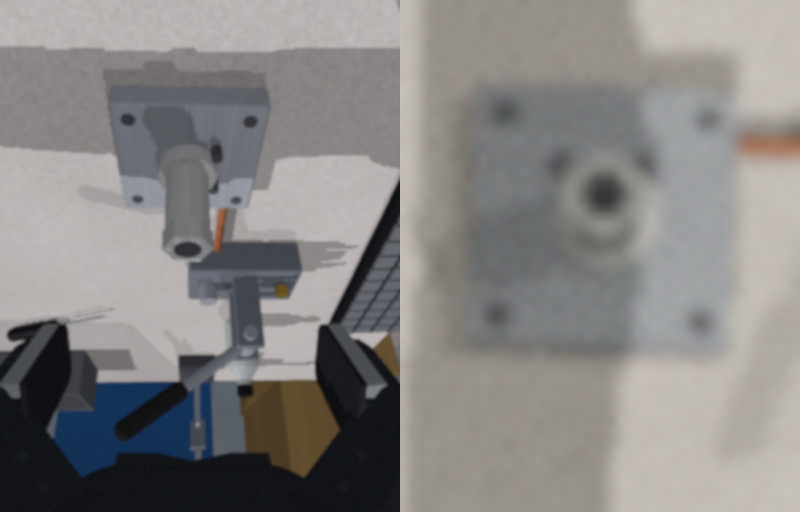

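The sleeve stands upright with its flange against both dowels. In the top tile the dowels are at (560,162) and (645,162), the flange centre is at about (607,212), and the bolts are at (503,112), (708,118), (495,315) and (700,320). Now a numeric check.

Run:
```python
from h import *
import pickle
a,t,w=pickle.load(open('s6.pkl','rb'))
f=lambda l:np.array(l,float)/8+[235-50,140]
b=px2w(t,f([[503,112],[708,118],[495,315],[700,320]]),.025);c=b.mean(0);print('seat',c)
ex=(b[0]+b[1]-b[2]-b[3]);print('yaw',np.degrees(np.arctan2(ex[1],ex[0])))
for z,r in((.041,.027),(.117,.018)):
  th=np.arange(0,360,90)*np.pi/180
  print((w2px(t,np.c_[c[0]+r*np.cos(th),c[1]+r*np.sin(th),np.full(4,z)])-[185,140])*8)
# detect flange by Hough in upscaled crop
g=cv2.cvtColor(t['img'],cv2.COLOR_RGB2GRAY)[140:204,235:285];g=cv2.GaussianBlur(cv2.resize(g,None,fx=8,fy=8,interpolation=cv2.INTER_CUBIC),(9,9),2)
print(cv2.HoughCircles(g,cv2.HOUGH_GRADIENT,1,20,param1=40,param2=15,minRadius=42,maxRadius=62))
# wrist: axis verticality
k=lambda l:np.array(l,float)*.75+[106,0]
s=np.r_[c[:2],0]
print((w2px(w,[s+[0,0,.117],s+[0,0,.041],s+[0,0,.025]])-[106,0])/.75)
```

```text
seat [ 0.56662151 -0.05645772  0.025     ]
yaw -2.1878930710389013
[[601.30582943 157.01441526]
 [545.81529774 212.0038143 ]
 [601.19067257 267.15842132]
 [656.70660445 212.00581878]]
[[600.19124654 153.57387683]
 [561.27568022 192.13056264]
 [600.10916973 230.76361334]
 [639.03731201 192.12524893]]
None
[[182.34833888 249.39551042]
 [182.40201948 178.86185401]
 [182.41171098 165.92661401]]
```

Run:
```python
from h import *
import pickle
from scipy.ndimage import center_of_mass as com
a,t,w=pickle.load(open('s6.pkl','rb'))
def dark(c,pts,rad,thr):
    g=c['img'].mean(2);out=[]
    for u,v in pts:
        u0,v0=int(round(u)),int(round(v));p=g[v0-rad:v0+rad+1,u0-rad:u0+rad+1];m=np.clip(np.median(p)-thr-p,0,None)
        y,x=com(m);out.append([u0-rad+x,v0-rad+y])
    return np.array(out)
W=dark(w,np.array([[127,119],[250,121],[138,199],[236,200]])*.75+[106,0],6,10)
T=dark(t,np.array([[503,112],[708,118],[495,315],[700,320]])/8+[185,140],3,6)
for n,c,P,bore in(('wrist',w,W,np.array([187,249])*.75+[106,0]),('top',t,T,np.array([604,194])/8+[185,140])):
    b=px2w(c,P,.025);print(n,b[:,:2].round(4).tolist(),'centre',b.mean(0)[:2])
    B=dark(c,[bore],5 if n=='wrist' else 3,8);print(' bore',B,px2w(c,B,.117)[:,:2])
# flange edges along rows in wrist
g=w['img'].mean(2)
for v in (118,121,124,127): print(v,g[v,220:275].astype(int).tolist())
```

```text
wrist [[0.5231, -0.0021], [0.6233, -0.0058], [0.5194, -0.1023], [0.6194, -0.1065]] centre [ 0.57130874 -0.05418306]
 bore [[nan nan]] [[nan nan]]
top [[0.6199, -0.007], [0.6144, -0.1102], [0.5195, -0.0035], [0.5157, -0.103]] centre [ 0.56736982 -0.0558889 ]
 bore [[260.07244656 163.82541568]] [[ 0.56733102 -0.05665552]]
118 [111, 110, 105, 96, 92, 93, 96, 100, 102, 104, 106, 108, 109, 109, 110, 110, 111, 110, 111, 111, 111, 111, 109, 108, 108, 107, 108, 108, 110, 110, 111, 109, 111, 110, 112, 112, 112, 113, 113, 110, 109, 105, 104, 98, 84, 65, 53, 53, 52, 53, 53, 57, 72, 92, 107]
121 [109, 108, 102, 96, 94, 96, 99, 103, 105, 107, 107, 107, 107, 106, 105, 104, 103, 104, 105, 106, 106, 105, 104, 104, 103, 104, 106, 106, 105, 105, 105, 105, 104, 105, 106, 108, 113, 120, 124, 126, 124, 120, 114, 107, 98, 87, 73, 65, 63, 67, 74, 85, 98, 108, 112]
124 [109, 110, 109, 104, 99, 99, 102, 106, 107, 106, 104, 104, 102, 103, 104, 105, 104, 107, 107, 109, 109, 112, 112, 113, 115, 116, 116, 115, 112, 112, 112, 112, 111, 110, 109, 108, 107, 108, 115, 127, 133, 133, 132, 128, 122, 113, 105, 101, 103, 107, 110, 110, 110, 111, 113]
127 [110, 109, 109, 107, 103, 107, 110, 109, 106, 103, 103, 103, 103, 102, 105, 107, 108, 108, 109, 110, 111, 112, 113, 114, 116, 117, 117, 115, 113, 113, 113, 112, 113, 112, 112, 112, 109, 108, 108, 113, 121, 129, 133, 134, 134, 130, 121, 110, 105, 107, 110, 109, 111, 112, 113]
  results = [sum_labels(input * grids[dir].astype(float), labels, index) / normalizer
```

The sleeve is within about 1 mm of the seat according to the top camera (bore at 0.5673,-0.0567 against seat 0.5674,-0.0559), so now the pump. The pivot is at about (0.636,-0.258,0.12). I'll press the bar from above at x≈0.501, y≈-0.253 with closed fingers.

```bash
python3 - <<'E'
from h import *
import pickle
a,t,w=pickle.load(open('s6.pkl','rb'))
P=[[.513,-.2535,.206],[.489,-.2527,.223],[.636,-.258,.12]]
print('top x1.5',w2px(t,P)*1.5,'side',w2px(a,P)*1.5)
E
python3 st.py .54 -.05 .33 90 -10; echo; python3 st.py .5 -.252 .30 90 0
```

```text
top x1.5 [[474.90066543 264.21636488]
 [475.66548159 273.96794683]
 [471.42855001 218.13849285]] side [[388.03606253 197.82109774]
 [398.90526444 191.49003916]
 [335.0549688  228.18129993]]
21.7 q [ 0.016  0.545 -0.791  1.471  0.876  1.814 -0.826] p [0.5716 0.0761 0.2368]
[[0.006, 1.0, 0.004], [0.759, -0.002, -0.651], [-0.651, 0.007, -0.759]]
xyz [-0.1566, -0.0307, 0.0112] ang [0.29, 30.58, -0.28]

21.7 q [ 0.016  0.545 -0.791  1.471  0.876  1.814 -0.826] p [0.5716 0.0761 0.2368]
[[0.006, 1.0, 0.004], [0.759, -0.002, -0.651], [-0.651, 0.007, -0.759]]
xyz [-0.2907, -0.0705, 0.1652] ang [0.32, 40.58, -0.26]
```

>>> carry_out(
  motion=[
    {"xyz": [-0.157,-0.031,0.011],"angular": [0,30.6,0]},
    {"xyz": [-0.157,-0.031,0.011],"angular": [0,30.6,0]},
    {"xyz": [-0.157,-0.031,0.011],"angular": [0,30.6,0]},
    {"xyz": [-0.157,-0.031,0.011],"angular": [0,30.6,0]},
    {"xyz": [-0.291,-0.07,0.165],"angular": [0.3,40.6,0]},
    {"xyz": [-0.291,-0.07,0.165],"angular": [0.3,40.6,0]},
    {"xyz": [-0.291,-0.07,0.165],"angular": [0.3,40.6,0]},
    {"xyz": [-0.291,-0.07,0.165],"angular": [0.3,40.6,0]},
    {"xyz": [-0.291,-0.07,0.165],"angular": [0.3,40.6,0]},
    {"xyz": [-0.291,-0.07,0.165],"angular": [0.3,40.6,0]},
    {"xyz": [-0.291,-0.07,0.165],"angular": [0.3,40.6,0]},
  ],
  hand=0,
)

```text
clock: 22.8
position: [0.5018, -0.2481, 0.2972]
ee_rot: [0.706, 0.708, -0.001, -0.003]
ft_force: [0.5, 0.0, 0.2]
grip_width: 0.005
grasp_force: 0.0
```

```bash
python3 st.py .501 -.253 .12 90 0
```

```text
22.8 q [ 1.     0.238 -0.738  1.497  0.16   1.474  0.263] p [ 0.5018 -0.2481  0.2972]
[[-0.003, 1.0, -0.005], [1.0, 0.003, 0.002], [0.002, -0.005, -1.0]]
xyz [-0.0053, 0.0001, 0.1772] ang [-0.29, -0.12, 0.17]
```

>>> carry_out(
  motion=[
    {"xyz": [-0.005,0,0.04],"angular": [0,0,0]},
    {"xyz": [-0.005,0,0.06],"angular": [0,0,0]},
    {"xyz": [-0.005,0,0.08],"angular": [0,0,0]},
    {"xyz": [-0.005,0,0.1],"angular": [0,0,0]},
    {"xyz": [-0.005,0,0.12],"angular": [0,0,0]},
    {"xyz": [-0.005,0,0.14],"angular": [0,0,0]},
    {"xyz": [-0.005,0,0.16],"angular": [0,0,0]},
    {"xyz": [-0.005,0,0.175],"angular": [0,0,0]},
    {"xyz": [-0.005,0,0.175],"angular": [0,0,0]},
  ],
)

```text
clock: 23.7
position: [0.5015, -0.2526, 0.1226]
ee_rot: [0.706, 0.709, -0.001, -0.002]
ft_force: [-4.0, 0.4, 9.3]
grip_width: -0.003
grasp_force: 4.4
```

>>> carry_out(
  motion=[
    {"xyz": [0,0,0.008],"angular": [0,0,0]},
    {"xyz": [0,0,0.015],"angular": [0,0,0]},
    {"xyz": [0,0,0.015],"angular": [0,0,0]},
  ],
)

```text
clock: 24.0
position: [0.5021, -0.2528, 0.1091]
ee_rot: [0.706, 0.709, -0.001, -0.001]
ft_force: [-3.3, -0.0, 9.8]
grip_width: -0.001
grasp_force: 4.8
```

>>> carry_out(
  motion=[
    {"xyz": [0,0,0.004],"angular": [0,0,0]},
    {"xyz": [0,0,0.006],"angular": [0,0,0]},
    {"xyz": [0,0,0.006],"angular": [0,0,0]},
  ],
)

```text
clock: 24.3
position: [0.5027, -0.2529, 0.1068]
ee_rot: [0.706, 0.709, -0.001, 0.0]
ft_force: [-15.3, 5.9, 39.3]
grip_width: 0.001
grasp_force: 20.6
```

Bottom stop felt at z = 0.107 (39 N). Up, then the second stroke.

>>> carry_out(
  motion=[
    {"xyz": [0,0,-0.04],"angular": [0,0,0]},
    {"xyz": [0,0,-0.08],"angular": [0,0,0]},
    {"xyz": [0,0,-0.12],"angular": [0,0,0]},
    {"xyz": [0,0,-0.16],"angular": [0,0,0]},
    {"xyz": [0,0,-0.17],"angular": [0,0,0]},
    {"xyz": [0,0,-0.17],"angular": [0,0,0]},
    {"xyz": [0,0,-0.17],"angular": [0,0,0]},
    {"xyz": [0,0,-0.17],"angular": [0,0,0]},
  ],
)

```text
clock: 25.1
position: [0.5009, -0.2544, 0.2707]
ee_rot: [0.707, 0.708, -0.001, -0.002]
ft_force: [-0.6, -0.3, -0.2]
grip_width: -0.002
grasp_force: 0.0
```

Run:
```python
from h import *
import pickle
a=camera('side');t=camera('top')
cr=lambda c,x0,y0,w,h,s:cv2.resize(c['img'][y0:y0+h,x0:x0+w,::-1],None,fx=s,fy=s,interpolation=cv2.INTER_CUBIC)
cv2.imwrite('pics/s7.png',np.hstack([cr(a,190,90,100,130,4),cr(t,235,130,100,130,4)]))
# sleeve bore again
g=t['img'].mean(2)[161:168,257:264];m=np.clip(np.median(g)-8-g,0,None);v,u=np.mgrid[161:168,257:264]
print(px2w(t,[[(m*u).sum()/m.sum(),(m*v).sum()/m.sum()]],.117), get_obs()['position'],get_obs()['ft_force'])
```

```text
[[ 0.56745373 -0.0564596   0.117     ]] [ 0.5009705  -0.25480245  0.27105013] [-0.23520909 -1.39494832 -0.54566942]
```

View pics/s7.png

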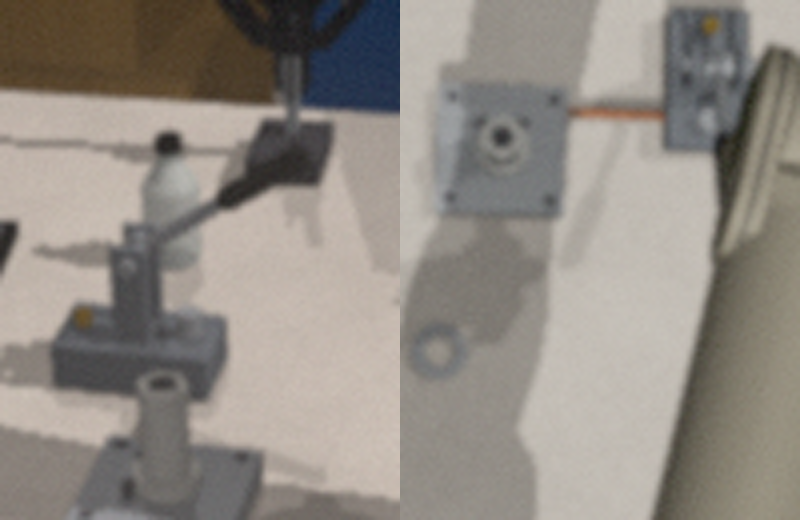

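The lever is fully back up, with its grip at (265,178) in the left tile. The sleeve still stands against the dowels, at (502,137) in the right tile. Strokes two and three.

>>> carry_out(
  motion=[
    {"xyz": [0,0,0.03],"angular": [0,0,0]},
    {"xyz": [0,0,0.05],"angular": [0,0,0]},
    {"xyz": [0,0,0.07],"angular": [0,0,0]},
    {"xyz": [0,0,0.09],"angular": [0,0,0]},
    {"xyz": [0,0,0.11],"angular": [0,0,0]},
    {"xyz": [0,0,0.13],"angular": [0,0,0]},
    {"xyz": [0,0,0.145],"angular": [0,0,0]},
    {"xyz": [0,0,0.16],"angular": [0,0,0]},
    {"xyz": [0,0,0.17],"angular": [0,0,0]},
    {"xyz": [0,0,0.17],"angular": [0,0,0]},
    {"xyz": [0,0,0.17],"angular": [0,0,0]},
  ],
)

```text
clock: 26.3
position: [0.501, -0.2555, 0.1061]
ee_rot: [0.707, 0.707, -0.002, -0.0]
ft_force: [-18.8, 5.4, 46.4]
grip_width: 0.001
grasp_force: 24.5
```

>>> carry_out(
  motion=[
    {"xyz": [0,0,-0.04],"angular": [0,0,0]},
    {"xyz": [0,0,-0.08],"angular": [0,0,0]},
    {"xyz": [0,0,-0.12],"angular": [0,0,0]},
    {"xyz": [0,0,-0.16],"angular": [0,0,0]},
    {"xyz": [0,0,-0.17],"angular": [0,0,0]},
    {"xyz": [0,0,-0.17],"angular": [0,0,0]},
    {"xyz": [0,0,-0.17],"angular": [0,0,0]},
    {"xyz": [0,0,-0.17],"angular": [0,0,0]},
    {"xyz": [0,0,-0.17],"angular": [0,0,0]},
  ],
)

```text
clock: 27.2
position: [0.5009, -0.2551, 0.2709]
ee_rot: [0.707, 0.707, -0.001, -0.002]
ft_force: [0.2, -0.1, -0.4]
grip_width: 0.003
grasp_force: 0.0
```

>>> carry_out(
  motion=[
    {"xyz": [0,0,0.03],"angular": [0,0,0]},
    {"xyz": [0,0,0.05],"angular": [0,0,0]},
    {"xyz": [0,0,0.07],"angular": [0,0,0]},
    {"xyz": [0,0,0.09],"angular": [0,0,0]},
    {"xyz": [0,0,0.11],"angular": [0,0,0]},
    {"xyz": [0,0,0.13],"angular": [0,0,0]},
    {"xyz": [0,0,0.145],"angular": [0,0,0]},
    {"xyz": [0,0,0.16],"angular": [0,0,0]},
    {"xyz": [0,0,0.17],"angular": [0,0,0]},
    {"xyz": [0,0,0.17],"angular": [0,0,0]},
    {"xyz": [0,0,0.17],"angular": [0,0,0]},
  ],
)

```text
clock: 28.3
position: [0.501, -0.2555, 0.1061]
ee_rot: [0.707, 0.707, -0.002, -0.0]
ft_force: [-20.5, 6.3, 46.6]
grip_width: 0.002
grasp_force: 24.5
```

>>> carry_out(
  motion=[
    {"xyz": [0,0,-0.04],"angular": [0,0,0]},
    {"xyz": [0,0,-0.08],"angular": [0,0,0]},
    {"xyz": [0,0,-0.12],"angular": [0,0,0]},
    {"xyz": [0,0,-0.16],"angular": [0,0,0]},
    {"xyz": [0,0,-0.19],"angular": [0,0,0]},
    {"xyz": [0,0,-0.19],"angular": [0,0,0]},
    {"xyz": [0,0,-0.19],"angular": [0,0,0]},
    {"xyz": [0,0,-0.19],"angular": [0,0,0]},
    {"xyz": [0,0,-0.19],"angular": [0,0,0]},
    {"xyz": [0,0,-0.19],"angular": [0,0,0]},
  ],
)

```text
clock: 29.3
position: [0.5012, -0.2551, 0.2915]
ee_rot: [0.707, 0.707, -0.001, -0.002]
ft_force: [-0.9, 0.1, -0.3]
grip_width: 0.006
grasp_force: 0.0
```

Run:
```python
from h import *
t=camera('top')
g=t['img'].mean(2)[161:168,257:264];m=np.clip(np.median(g)-8-g,0,None);v,u=np.mgrid[161:168,257:264]
print(px2w(t,[[(m*u).sum()/m.sum(),(m*v).sum()/m.sum()]],.117), get_obs()['position'],get_obs()['ft_force'])
print(hand_in())
```

```text
[[ 0.56744153 -0.05646271  0.117     ]] [ 0.50122786 -0.25514271  0.2916842 ] [ 0.05717985  0.08214996 -0.98148512]
the job is handed in; nothing more can be done
None
```

The job is handed in at about 29 s of the 72 s limit (no verdict returned): the sleeve stands upright against both dowels, about 1 mm from the seat by the top camera; three pump strokes each hit the bottom stop, and the arm ended clear of the lever.

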